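Sort salvaged display boards for testing

ROBOT

A 6-joint arm with a two-finger parallel gripper is mounted at the origin on the work surface. World frame = base frame: x ahead of the robot, y to its left, z up, the work surface at z = 0. Lengths are in m, angles in rad, forces in N, time in s.
With the tool pointing down it reaches from about 0.35 to 0.775 m from the base axis. Payload 5.5 kg.
Tool frame: the origin (TCP) lies between the finger pads; the fingertips stand 11 mm ahead of it and the grasp point (between the pads) lies 8 mm behind it (tips_ahead is the distance from the TCP to the fingertips, in m); z points along the fingers, y is the line along which they close (so a half turn about z gives the same grasp; the last joint's range is limited). The gripper opens to 85 mm and grips with 20 to 120 N. Pads are 22 mm wide; open, the fingers measure 114 mm over their backs; the gripper's body (76 mm by 85 mm) begins 54 mm behind the grasp point. The pads swing forward as they close: fully open they stand 13 mm farther back than shut.
Start: joints at [-1.428, 0.313, 0.046, 1.304, 0, 1.431], TCP at [0.16, -0.552, 0.213] pointing down, gripper open.
Joint ranges: [-2.76, 2.76], [-0.86, 1.69], [-1.03, 1.26], [-2.2, 2.34], [-1.47, 1.5], [-3.14, 3.14]. Speed limits (rad/s): [2.57, 2.57, 3.14, 3.14, 3.14, 3.14].

INTERFACE

Orientations are given as a unit quaternion [w, x, y, z].
In Python, from workcell import * gives the robot as it stands. The module is installed in compiled form; this text tells all that it offers.
- The arm moves only by the tool jog_arm, never from a script. Its argument "moves" is a list of rows, each an object with "fingers": the closure, from 0 (fully open) to 1 (shut); "slide": the shift along the tool's x, y, z in mm, a list of three; "angular": the turn, a rotation vector about the tool's x, y, z in degrees, a list of three. A call has 1 to 10 rows; each row is the pose to reach, as a shift and turn from the pose commanded when the call began, along the tool's axes at that moment; what a row does not reach only later rows make up. A row lasts 1/12 s, in which the tool goes at most 41.7 mm and 7.16 degrees, less where a joint would pass 70% of its speed; a pose out of reach is approached as far as the arm can. A call with a gripper value outside its range is refused whole. The fingers move at their own pace and stop on an object; "squeeze" is the grip in N (left out, the last holds). Time passes only in rows, so rows that repeat a pose let the fingers close. It gives the time, the measured TCP pose, the force, the opening and the grip force at its end, in the units of the state.
- get_state(): the state, without advancing time (a new reading comes with each control period).
- read_camera(name): name is "scene" or "side" or "wrist"; returns a dict with "color" (480x640x3 uint8, red, green, blue), "fovy" (degrees; the focal length in pixels is half the picture's height over the tangent of half this angle, whatever the lens; pixels are square), "cx", "cy" (the principal point, pixels), "D" ([k1, k2, p1, p2, k3] as OpenCV has them; the pictures are not rectified), "world_from_camera" (4x4, takes a point from camera to world coordinates); the wrist camera has in their place "tool_from_camera" (4x4, takes a point from camera to tool coordinates, whose origin is the TCP and whose axes are the flange's). Camera axes: x right, y down, z forward; pixel columns grow to the right and rows downward; lengths in m; the calibration is good to about 2 mm. A picture is of the moment at which its call begins: read the wrist's pose just before it. There is no depth.
- hand_in(): hands the job in; it is judged then, once.
Trained networks look in a picture, given as the dict that the camera call returned (one of the last four; its "shot" number tells which), for a name from the list of things; names that differ only in an ending like _2 or _b are one class to them, and where a whole thing is asked for, a point or a joint stands for the part that bears it (a point fixed in the world has none). Each returns a list of dicts, best first, with "p" (0 to 1); they miss things now and then, are a little off and sometimes report something else, mostly with a low value. They report only what shows in the picture. A call takes as long as a camera call. They do not tell look-alikes from the thing itself.
- look_for(target, picture): "point" ([column, row] in pixels, amid what is visible of it).
- tip_of(target, picture): "point" ([column, row] in pixels: a listed point, or the origin of a listed thing).
The state is a dict: "clock": time; "joint_pos": joint angles; "qvel": joint speeds; "tau": joint torques, N m; "tcp_pos": TCP position; "orientation": TCP orientation; "wrist_force": force on the tool from outside, world axes, zero at the start; "ft_torque": the same for the moment, N m; "finger_gap": finger opening in m; "grip_force": force on a finger pad.
Only numpy, scipy, OpenCV 4.12 (cv2) and the standard library are available. Lean on these libraries where they do the work, as an engineer would, in place of code of your own. Each camera call takes 0.05 s, during which the arm holds its last target. There are 200 camera calls.

TASK

Pick the three display boards out of the salvaged circuit boards on the bench and put them away by size. First slide the small one level, contact edge first, under the beam of the test station until it is home against the stop; then lay the medium one flat in the shorter tray, and last the large one flat in the longer tray, each display up and let go before the next. Leave the two boards without displays, the screwdriver and the can where they are.

Things in the scene. Friction and masses are not known exactly. Their poses are not given: they have to be found in the camera images.
- display_small: Small display board: green circuit board on 6 mm feet, upper face 9 mm above the origin, 84 (x) by 54 mm (y). Black display block with olive-green window on its rear half, centred at x = -19 mm, 40 (x) by 34 mm (y), 9 to 21 mm high: grip across its 34 mm. Front half (+x) under 12 mm high, brass contact strip at its edge. Origin: middle of the outline, under the feet; x along the length, z up.
- display_medium: Medium display board: green circuit board on 6 mm feet, upper face 9 mm above the origin, 100 (x) by 50 mm (y). Black display block with olive-green window in the middle, 66 (x) by 32 mm (y), 9 to 21 mm high: grip across its 32 mm. Three small grey buttons at the +x end. Origin: middle of the outline, under the feet; x along the length, z up.
- display_large: Large display board: green circuit board on 6 mm feet, upper face 9 mm above the origin, 132 (x) by 60 mm (y). Black display block with olive-green window in the middle, 98 (x) by 40 mm (y), 9 to 21 mm high: grip across its 40 mm. Origin: middle of the outline, under the feet; x along the length, z up.
- cap_board: Power board without display, not to be moved: green circuit board on 6 mm feet, upper face 9 mm above the origin, 86 (x) by 50 mm (y), three upright black capacitors 22 mm across, tops 39 mm high. Origin: middle of the outline, under the feet; x along the length, z up.
- relay_board: Relay board without display, not to be moved: green circuit board on 6 mm feet, upper face 9 mm above the origin, 86 (x) by 50 mm (y), four black relay blocks, tops 24 mm high, white connector strip at one end. Origin: middle of the outline, under the feet; x along the length, z up.
- tray_medium: Shorter of two black trays, pocket 118 (x) by 68 mm (y) inside, fixed on the bench; floor 3 mm thick, rim 10 mm high, walls 4 mm. Origin: centre of its underside; x along the length, z up. Its board may lie either way round.
- tray_large: Longer of two black trays, pocket 150 (x) by 78 mm (y) inside, fixed on the bench; floor 3 mm thick, rim 10 mm high, walls 4 mm. Origin: centre of its underside; x along the length, z up. Its board may lie either way round.
- tester: Test station, fixed: white bed 150 (x) by 100 mm (y), top at z = 10 mm. Aluminium beam across it at x = 36 to 54 mm, z = 27 to 39 mm (pins to 43); slot under it 68 mm wide (y), 17 high. Black stop behind, face at x = 62 mm, 22 mm high. Boards slide in from the open -x side along +x, feet on the bed; the small board's origin is then at x = 20 mm. Origin: centre of its underside, z up.
- screwdriver: Bystander: screwdriver 190 mm long lying at the left of the bench. Origin on its underside, x along it.
- tin: Bystander: can 56 mm across, 65 mm high, standing at the right. Origin: centre of its underside.
Things that resemble listed ones, but are neither listed nor needed, are in the scene too. Leave any orange look-alike of the tray_large alone. Leave any turquoise look-alike of the tray_medium alone.

How it is judged:
On the way, in this order (a step that is already met when the one before it is completed fails the run):
1. the small display board is home under the beam of the test station, released (x of display_small in the frame of tester between 0.013 and 0.024 m and y of display_small in the frame of tester between -0.01 and 0.01 m and z of display_small in the frame of tester between 0.007 and 0.0145 m and angle between the x axis of display_small and the x axis of tester, either way round below 0.2 rad and angle between display_small's own z axis and vertical below 0.08 rad and linear speed of display_small below 0.02 m/s and contact force between the fingers and display_small below 0.1 N), for 0.2 s.
2. the medium display board lies in the shorter tray, released (x of display_medium in the frame of tray_medium between -0.012 and 0.012 m and y of display_medium in the frame of tray_medium between -0.012 and 0.012 m and z of display_medium in the frame of tray_medium between 0.0005 and 0.0065 m and angle between the x axis of display_medium and the x axis of tray_medium, either way round below 0.25 rad and angle between display_medium's own z axis and vertical below 0.08 rad and linear speed of display_medium below 0.02 m/s and contact force between the fingers and display_medium below 0.1 N), for 0.2 s.
3. the large display board lies in the longer tray, released (x of display_large in the frame of tray_large between -0.012 and 0.012 m and y of display_large in the frame of tray_large between -0.012 and 0.012 m and z of display_large in the frame of tray_large between 0.0005 and 0.0065 m and angle between the x axis of display_large and the x axis of tray_large, either way round below 0.25 rad and angle between display_large's own z axis and vertical below 0.08 rad and linear speed of display_large below 0.02 m/s and contact force between the fingers and display_large below 0.1 N), for 0.2 s.
At the end, for the whole second after the job is handed in: Small board flat on the test bed under the beam, within 7 mm of the stop, 10 mm of the middle line, 0.2 rad. Medium board on the floor of the shorter tray, large on that of the longer, each within 12 mm of the middle along x and y, 0.25 rad, either way round. Display up, released, at rest (all of step 1 and all of step 2 and all of step 3); the robot touches nothing.
It fails at once if the capacitor board is disturbed (moved by more than 30 mm) (distance of cap_board from where it was at the start of the episode above 0.03 m).
It fails at once if the relay board is disturbed (moved by more than 30 mm) (distance of relay_board from where it was at the start of the episode above 0.03 m).
It fails at once if the screwdriver is disturbed (moved by more than 30 mm) (distance of screwdriver from where it was at the start of the episode above 0.03 m).
It fails at once if the can is disturbed (moved by more than 30 mm) (distance of tin from where it was at the start of the episode above 0.03 m).
It also fails if it takes over 83 s, if anything falls off the work surface, if the arm or the gripper's body presses on something with over 40 N, if the wrist force passes 120 N, or if a joint passes its speed limit or range.

## Working session

There is one attempt and no reset: what is moved stays moved. The work goes in short steps, Python scripts to look and compute and a tool call to move; the robot and the scene stay as the last step left them, time stands still between calls to the robot, and variables do not carry over. Pictures are saved under pics/ and viewed, at most 17 in all, crops included, and the job is handed in when it is done.

Besides the shell and the picture viewer there is one more tool, called after ">>>" as name(argument=value, ...) on one line, values as JSON. jog_arm: Moves the arm, as the interface text tells. Its arguments: {"type":"object","properties":{"moves":{"type":"array","items":{"type":"object","properties":{"fingers":{"type":"number"},"slide":{"type":"array","items":{"type":"number"}},"angular":{"type":"array","items":{"type":"number"}}}}},"squeeze":{"type":"number"}},"required":["moves"]}

```bash
mkdir -p pics; cat > h.py <<'E'
from workcell import *
import numpy as np, cv2
from scipy.spatial.transform import Rotation as R
def T_tool(s):
    w,x,y,z=s["orientation"]; T=np.eye(4); T[:3,:3]=R.from_quat([x,y,z,w]).as_matrix(); T[:3,3]=s["tcp_pos"]; return T
def shot(name):
    s=get_state(); p=read_camera(name)
    p["W"]=T_tool(s)@np.array(p["tool_from_camera"]) if name=="wrist" else np.array(p["world_from_camera"])
    f=240/np.tan(np.radians(p["fovy"])/2); p["K"]=np.array([[f,0,p["cx"]],[0,f,p["cy"]],[0,0,1.]])
    return p
def save(p,fn): cv2.imwrite("pics/"+fn,cv2.cvtColor(p["color"],cv2.COLOR_RGB2BGR))
def ray(p,px,z):
    px=np.array(px,float).reshape(-1,1,2)
    n=cv2.undistortPoints(px,p["K"],np.array(p["D"],float)).reshape(-1,2)
    d=np.c_[n,np.ones(len(n))]@p["W"][:3,:3].T; o=p["W"][:3,3]
    return o+d*((z-o[2])/d[:,2:])
def proj(p,pts):
    C=np.linalg.inv(p["W"])
    return cv2.projectPoints(np.array(pts,float),cv2.Rodrigues(C[:3,:3])[0],C[:3,3],p["K"],np.array(p["D"],float))[0].reshape(-1,2)
E
python3 - <<'E'
from h import *
for n in ["scene","side","wrist"]:
    p=shot(n); save(p,n+"0.png"); print(n,p["fovy"],p["W"][:3,3].round(3))
    for t in ["display_small","display_medium","display_large","cap_board","relay_board","tray_medium","tray_large","tester","screwdriver","tin"]:
        try:
            for q in tip_of(t,p)[:3]: print(" ",t,np.round(q["point"]),round(q["p"],2),ray(p,q["point"],0.0)[0,:2].round(3))
        except Exception as e: print(t,e)
E
```

```text
scene 48.643616473387745 [1.302 0.842 1.141]
  display_small [316. 206.] 0.56 [ 0.411 -0.177]
  display_medium [350. 239.] 0.61 [0.432 0.013]
  display_large [308. 180.] 0.86 [ 0.336 -0.303]
  display_large [389. 262.] 0.21 [0.412 0.16 ]
  cap_board [388. 264.] 0.62 [0.42  0.164]
  cap_board [249. 218.] 0.28 [ 0.613 -0.276]
  relay_board [446. 278.] 0.77 [0.331 0.313]
  relay_board [350. 239.] 0.39 [0.432 0.009]
  relay_board [318. 207.] 0.25 [ 0.405 -0.169]
  tray_medium [250. 217.] 0.88 [ 0.608 -0.275]
  tray_medium [270. 164.] 0.86 [ 0.379 -0.468]
  tray_large [290. 271.] 0.96 [ 0.659 -0.002]
  tray_large [216. 274.] 0.72 [ 0.832 -0.136]
  tester [375. 321.] 0.75 [0.6   0.289]
  tester [310. 183.] 0.74 [ 0.344 -0.287]
  screwdriver [460. 357.] 0.74 [0.518 0.515]
  tin [231. 184.] 0.84 [ 0.558 -0.461]
side 54.155588802990124 [0.081 0.657 0.951]
  display_small [398. 233.] 0.6 [ 0.417 -0.177]
  display_medium [357. 273.] 0.68 [0.439 0.006]
  display_large [441. 215.] 0.59 [ 0.35  -0.306]
  cap_board [333. 313.] 0.82 [0.421 0.142]
  relay_board [321. 388.] 0.82 [0.34 0.31]
  tray_medium [458. 177.] 0.81 [ 0.378 -0.484]
  tray_medium [362. 187.] 0.8 [ 0.599 -0.283]
  tray_large [275. 184.] 0.87 [ 0.825 -0.146]
  tray_large [296. 234.] 0.75 [ 0.647 -0.014]
  tester [237. 320.] 0.9 [0.599 0.284]
  screwdriver [195. 420.] 0.75 [0.511 0.509]
  tin [404. 159.] 0.74 [ 0.556 -0.469]
wrist 68.01682129068071 [ 0.226 -0.532  0.376]
```

View pics/scene0.png

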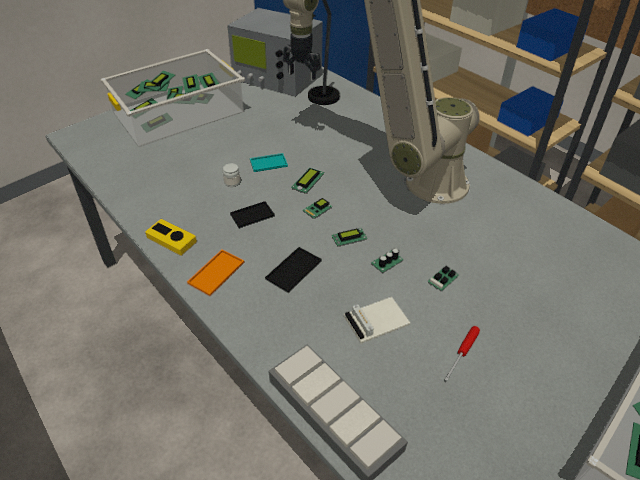

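View pics/side0.png

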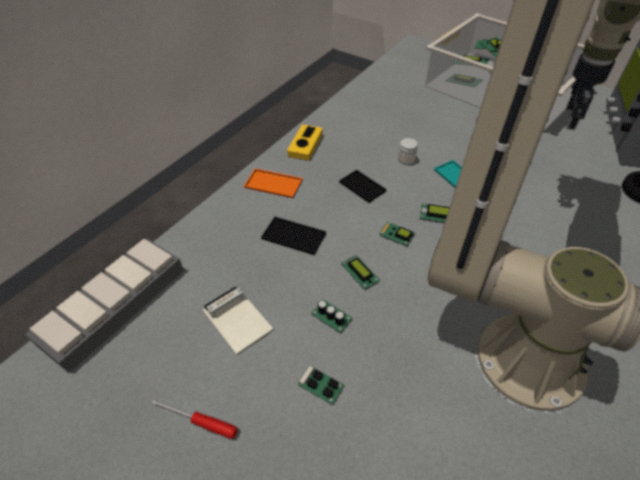

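The scene picture shows the display boards: large (308,180), small (317,207) and medium (350,238). The boards without displays are the cap board (388,262) and relay board (444,277). The black trays are medium (252,214) and large (293,269), with the turquoise (269,162) and orange (216,272) decoys. The tester is at (377,320), with its beam on the far (+x) side. Boards in the clear bins aren't needed. By the description, the small one is (317,207), with its display on one half.

```bash
python3 - <<'E'
from h import *
s=get_state(); print(s["clock"],s["tcp_pos"],T_tool(s).round(3)); p=shot("wrist"); print(np.array(p["tool_from_camera"]).round(3))
p=shot("scene")
c=p["color"][160:290,230:470]; c=cv2.resize(c,None,fx=3.3,fy=3.3,interpolation=cv2.INTER_CUBIC)
cv2.imwrite("pics/crop1.png",c[:,:,::-1])
E
```

```text
1.65 [ 0.16044817 -0.55219167  0.21262524] [[ 0.96   0.279  0.     0.16 ]
 [ 0.279 -0.96  -0.    -0.552]
 [ 0.     0.    -1.     0.213]
 [ 0.     0.     0.     1.   ]]
[[ 0.002 -0.962 -0.274  0.069]
 [ 1.     0.002 -0.    -0.001]
 [ 0.001 -0.274  0.962 -0.163]
 [ 0.     0.     0.     1.   ]]
```

View pics/crop1.png

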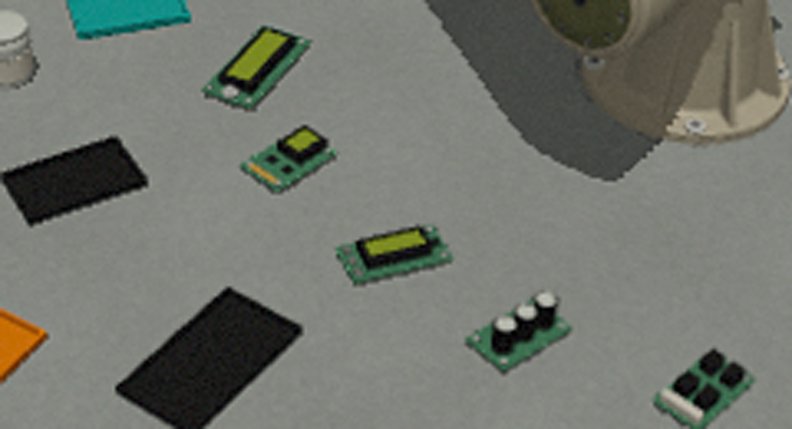

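>>> jog_arm(moves=[{"slide": [40, -35, -12], "angular": [0, 0, 3]}, {"slide": [70, -61, -24], "angular": [0, 0, 6]}, {"slide": [100, -88, -36], "angular": [0, 0, 9]}, {"slide": [130, -114, -48], "angular": [0, 0, 12]}, {"slide": [160, -140, -60], "angular": [0, 0, 16.2]}, {"slide": [190, -167, -72], "angular": [0, 0, 16.2]}, {"slide": [220, -193, -80], "angular": [0, 0, 16.2]}, {"slide": [250, -219, -90], "angular": [0, 0, 16.2]}, {"slide": [280, -245, -100], "angular": [0, 0, 16.2]}, {"slide": [305, -268, -110], "angular": [0, 0, 16.2]}])

```text
schema error: expected keys fingers, slide, angular
```

>>> jog_arm(moves=[{"slide": [25, -35, 0]}, {"slide": [25, -65, 0]}, {"slide": [25, -95, 0]}, {"slide": [25, -105, 0]}, {"slide": [25, -105, 0]}])

```text
schema error: expected keys fingers, slide, angular
```

```bash
python3 - <<'E'
from h import *
s=get_state(); print(s["clock"],s["tcp_pos"],T_tool(s).round(3)); p=shot("wrist"); save(p,"w1.png")
for t in ["display_small","display_medium","display_large","tray_medium","tray_large","tester"]:
    for q in tip_of(t,p)[:2]: print(" ",t,np.round(q["point"]),round(q["p"],2),ray(p,q["point"],0.0)[0,:2].round(3))
E
```

```text
1.75 [ 0.16042392 -0.55220693  0.21264424] [[ 0.96   0.279 -0.     0.16 ]
 [ 0.279 -0.96  -0.    -0.552]
 [-0.     0.    -1.     0.213]
 [ 0.     0.     0.     1.   ]]
```

View pics/w1.png

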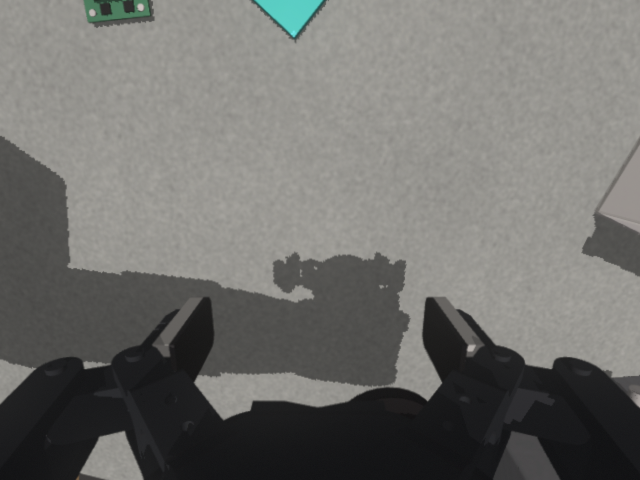

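>>> jog_arm(moves=[{"fingers": 0, "slide": [27, -30, -10], "angular": [0, 0, 3]}, {"fingers": 0, "slide": [54, -59, -20], "angular": [0, 0, 6]}, {"fingers": 0, "slide": [81, -89, -30], "angular": [0, 0, 9]}, {"fingers": 0, "slide": [108, -119, -40], "angular": [0, 0, 12]}, {"fingers": 0, "slide": [135, -148, -50], "angular": [0, 0, 16.2]}, {"fingers": 0, "slide": [162, -178, -60], "angular": [0, 0, 16.2]}, {"fingers": 0, "slide": [189, -208, -70], "angular": [0, 0, 16.2]}, {"fingers": 0, "slide": [216, -237, -80], "angular": [0, 0, 16.2]}, {"fingers": 0, "slide": [243, -267, -90], "angular": [0, 0, 16.2]}, {"fingers": 0, "slide": [270, -297, -100], "angular": [0, 0, 16.2]}])

```text
clock: 2.93
tcp_pos: [0.3371, -0.1899, 0.3134]
orientation: [0.0, 1.0, -0.0, 0.0]
wrist_force: [0.9, -0.7, 1.0]
finger_gap: 0.0857
grip_force: 0.0
```

>>> jog_arm(moves=[{"fingers": 0, "slide": [25, -32, -5], "angular": [0, 0, 0]}, {"fingers": 0, "slide": [42, -55, -20], "angular": [0, 0, 0]}, {"fingers": 0, "slide": [42, -91, -20], "angular": [0, 0, 0]}, {"fingers": 0, "slide": [42, -91, -20], "angular": [0, 0, 0]}, {"fingers": 0, "slide": [42, -91, -20], "angular": [0, 0, 0]}])

```text
clock: 3.35
tcp_pos: [0.3791, -0.099, 0.3331]
orientation: [0.0, 1.0, 0.002, 0.0]
wrist_force: [0.7, -0.1, -0.4]
finger_gap: 0.0857
grip_force: 0.0
```

```bash
python3 - <<'E'
from h import *
s=get_state(); print(s["clock"],s["tcp_pos"],T_tool(s).round(3)); p=shot("wrist"); save(p,"w2.png")
for t in ["display_small","display_medium","display_large","tray_medium","tray_large","tester"]:
    for q in tip_of(t,p)[:2]: print(" ",t,np.round(q["point"]),round(q["p"],2),ray(p,q["point"],0.0)[0,:2].round(3))
E
```

```text
3.35 [ 0.37910118 -0.09898558  0.33308504] [[ 1.     0.005  0.001  0.379]
 [ 0.005 -1.    -0.001 -0.099]
 [ 0.001  0.001 -1.     0.333]
 [ 0.     0.     0.     1.   ]]
  display_small [366. 161.] 0.77 [ 0.419 -0.164]
  display_medium [242. 154.] 0.68 [0.428 0.005]
  tray_medium [585. 194.] 0.61 [ 0.378 -0.48 ]
  tray_medium [241. 153.] 0.43 [0.429 0.006]
  tester [14. 20.] 0.93 [0.596 0.29 ]
```

View pics/w2.png

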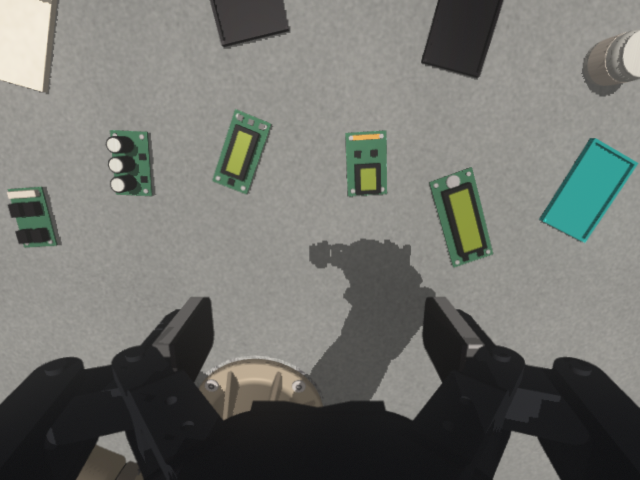

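The wrist view shows medium (242,152), small (366,163, brass edge up, toward +x), large (461,217), the cap and relay boards at left, and the black trays at the top edge.

```bash
cat >> h.py <<'E'
def fit(p,px,z,kind,r=60):
    hsv=cv2.cvtColor(p["color"],cv2.COLOR_RGB2HSV); h,s,v=[hsv[...,i] for i in range(3)]
    m={"green":(h>60)&(h<85)&(s>90),"black":(v<60),"white":(v>205)&(s<60)}[kind].astype(np.uint8)
    w=np.zeros_like(m); cv2.circle(w,tuple(int(a) for a in px),r,1,-1); m=m&w
    m=cv2.morphologyEx(m,cv2.MORPH_OPEN,np.ones((3,3),np.uint8))
    n,l,st,_=cv2.connectedComponentsWithStats(m); k=1+np.argmax(st[1:,4])
    c=max(cv2.findContours((l==k).astype(np.uint8),0,1)[0],key=cv2.contourArea)
    P=ray(p,c.reshape(-1,2),z)[:,:2].astype(np.float32)*1000
    (cx,cy),(a,b),th=cv2.minAreaRect(P)
    if a<b: a,b,th=b,a,th+90
    th=(th+90)%180-90
    return np.round([cx,cy,a,b,th],1)
E
python3 - <<'E'
from h import *
p=shot("wrist")
for n,q in [("medium",(242,152)),("small",(366,163)),("large",(461,217))]: print(n,fit(p,q,.009,"green"))
for c in ["scene","side"]:
    p=shot(c)
    for n,q,z,k,r in [("medium",[.43,.005,0],.009,"green",25),("small",[.417,-.17,0],.009,"green",20),("large",[.345,-.305,0],.009,"green",25),("traym",[.604,-.28,0],.01,"black",30),("trayl",[.653,-.006,0],.01,"black",38),("tester",[.58,.29,0],.01,"white",40)]:
        try: print(c,n,fit(p,proj(p,[q])[0],z,k,r))
        except Exception as e: print(c,n,e)
E
```

```text
medium [470.1  -1.5  11.4   4.9 -22. ]
small [ 422.2 -142.2    6.7    5.2  -90. ]
large [ 326.4 -281.3   34.8    8.5   21.2]
scene medium [438.6  24.2  76.2  15.5 -20.8]
scene small [ 424.6 -149.2   63.8   38.3  -35.2]
scene large [ 329.7 -278.8   99.1   13.5   21.2]
scene traym [ 600.9 -274.2  127.9   81.5  -12.3]
scene trayl [651.    2.2 162.2  88.9  12.3]
scene tester attempt to get argmax of an empty sequence
side medium [437.   19.8  27.6  10.5 -26.5]
side small [ 417.6 -163.6   56.5   48.2    4.5]
side large [ 335.6 -282.8  106.7   16.6   22.4]
side traym [ 596.  -277.4  128.6   78.4  -12.9]
side trayl [646.3  -1.7 158.4  88.2  12.4]
side tester [576.6 290.5 105.2  96.6 -16.6]
```

```bash
sed -i 's/(h>60)&(h<85)&(s>90)/(h>45)\&(h<90)\&(s>60)/; s/m=cv2.morphologyEx(m,cv2.MORPH_OPEN,np.ones((3,3),np.uint8))/m=cv2.morphologyEx(m,cv2.MORPH_CLOSE if kind=="green" else cv2.MORPH_OPEN,np.ones((3,3),np.uint8))/' h.py
python3 - <<'E'
from h import *
p=shot("wrist"); hsv=cv2.cvtColor(p["color"],cv2.COLOR_RGB2HSV); print(hsv[135,240:246].tolist(),hsv[185,190:193].tolist(),hsv[40,20:30:4].tolist())
for n,q in [("medium",(242,152)),("small",(366,163)),("large",(461,217))]: print(n,fit(p,q,.009,"green"))
p=shot("side"); hsv=cv2.cvtColor(p["color"],cv2.COLOR_RGB2HSV); print(hsv[320,240:246].tolist())
E
```

```text
[[33, 132, 183], [33, 132, 183], [33, 132, 183], [33, 133, 182], [33, 132, 183], [33, 132, 182]] [[26, 12, 149], [25, 10, 150], [17, 12, 153]] [[20, 23, 240], [21, 24, 241], [20, 23, 242]]
medium [429.8   4.4  99.5  49.8 -21.7]
small [ 416.5 -163.6   82.9   53.4    3.8]
large [ 341.2 -301.7  131.3   59.8   20.7]
[[24, 35, 219], [22, 37, 219], [24, 35, 221], [21, 35, 223], [21, 35, 221], [22, 36, 222]]
```

>>> jog_arm(moves=[{"fingers": 0, "slide": [6, 22, 30], "angular": [0, 0, -3.5]}, {"fingers": 0, "slide": [12, 44, 62], "angular": [0, 0, -3.5]}, {"fingers": 0, "slide": [18, 66, 92], "angular": [0, 0, -3.5]}, {"fingers": 0, "slide": [18, 66, 130], "angular": [0, 0, -3.5]}, {"fingers": 0, "slide": [18, 66, 170], "angular": [0, 0, -3.5]}, {"fingers": 0, "slide": [18, 66, 200], "angular": [0, 0, -3.5]}, {"fingers": 0, "slide": [18, 66, 200], "angular": [0, 0, -3.5]}, {"fingers": 0, "slide": [18, 66, 200], "angular": [0, 0, -3.5]}])

```text
clock: 4.62
tcp_pos: [0.3956, -0.166, 0.1318]
orientation: [-0.001, 1.0, 0.03, -0.002]
wrist_force: [0.4, 0.2, 1.0]
finger_gap: 0.0856
grip_force: 0.0
```

```bash
python3 - <<'E'
from h import *
s=get_state(); T=T_tool(s); print(s["clock"],s["tcp_pos"],np.degrees(np.arctan2(T[1,0],T[0,0]))); p=shot("wrist"); save(p,"w3.png")
q=proj(p,[[.4165,-.1636,.01]])[0];print(q, fit(p,q,.009,"green",150))
E
```

```text
4.6167 [ 0.39560489 -0.16596225  0.13182518] 3.4892229881219348
[317.40218728 199.37084251] [ 416.3 -163.7   82.7   53.6    3.8]
```

View pics/w3.png

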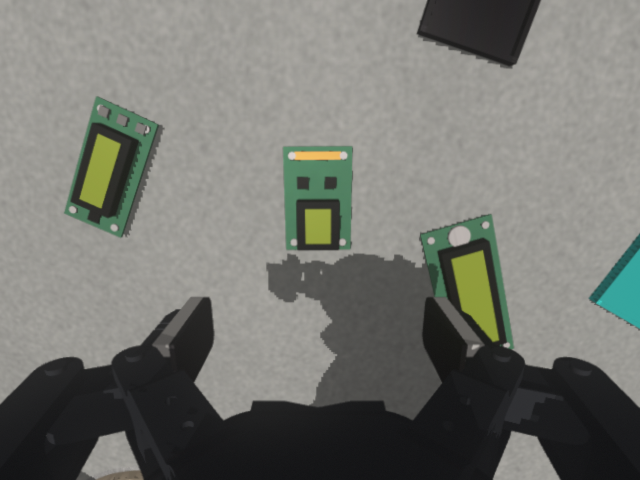

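The view at (317,199) confirms the small board, with its brass edge toward +x and its display at the rear. Going down to grip.

>>> jog_arm(moves=[{"fingers": 0.3, "slide": [2, -1, 35], "angular": [0, 0, 0]}, {"fingers": 0.3, "slide": [2, -1, 70], "angular": [0, 0, 0]}, {"fingers": 0.3, "slide": [2, -1, 90], "angular": [0, 0, 0]}, {"fingers": 0.3, "slide": [2, -1, 102], "angular": [0, 0, 0]}, {"fingers": 0.3, "slide": [2, -1, 108], "angular": [0, 0, 0]}, {"fingers": 0.3, "slide": [2, -1, 111], "angular": [0, 0, 0]}, {"fingers": 0.3, "slide": [2, -1, 111], "angular": [0, 0, 0]}])

```text
clock: 5.25
tcp_pos: [0.4003, -0.1664, 0.023]
orientation: [0.001, 1.0, 0.031, 0.001]
wrist_force: [-0.6, -0.4, 0.3]
finger_gap: 0.0598
grip_force: 0.0
```

>>> jog_arm(moves=[{"fingers": 0.7, "slide": [0, 0, 0], "angular": [0, 0, 0]}, {"fingers": 1, "slide": [0, 0, 0], "angular": [0, 0, 0]}, {"fingers": 1, "slide": [0, 0, 0], "angular": [0, 0, 0]}, {"fingers": 1, "slide": [0, 0, 0], "angular": [0, 0, 0]}, {"fingers": 1, "slide": [0, 0, 0], "angular": [0, 0, 0]}, {"fingers": 1, "slide": [0, 0, 0], "angular": [0, 0, 0]}], squeeze=40)

```text
clock: 5.75
tcp_pos: [0.3989, -0.1656, 0.0218]
orientation: [0.0, 1.0, 0.031, 0.0]
wrist_force: [-0.2, 0.4, 0.1]
finger_gap: -0.0
grip_force: 0.0
```

```bash
python3 - <<'E'
from h import *
s=get_state(); print({k:s[k] for k in s if k not in("qvel","tau")}); p=shot("wrist"); save(p,"w4.png")
E
```

```text
{'clock': 5.75, 'joint_pos': array([-5.79811556e-01,  2.00269319e-01, -6.15629207e-01,  7.54542640e-01,
       -1.04318527e-04,  2.50064982e+00]), 'tcp_pos': array([ 0.39885053, -0.16561759,  0.02177883]), 'orientation': array([1.44525748e-04, 9.99532890e-01, 3.05608704e-02, 1.15618370e-04]), 'wrist_force': array([-0.22703659,  0.42995239,  0.05900963]), 'ft_torque': array([-0.00956755,  0.05344994, -0.06128481]), 'grip_force': 0.0, 'finger_gap': -1.6737390768986067e-05}
```

View pics/w4.png

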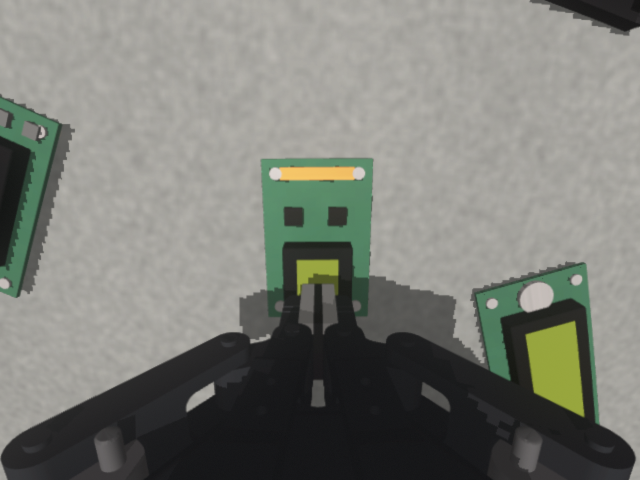

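```bash
python3 - <<'E'
from h import *
s=get_state(); p=shot("wrist"); T=T_tool(s)
for d in (-.02,-.008,0,.005,.011): print(d,proj(p,[(T@[0.011,0,d,1])[:3],(T@[0,0,d,1])[:3]]).round().tolist())
print(fit(p,(318,230),.009,"green",120))
for c in ("scene","side"):
    p=shot(c); q=proj(p,[s["tcp_pos"]])[0].astype(int); print(c,q)
    k=p["color"][q[1]-35:q[1]+35,q[0]-50:q[0]+50]; cv2.imwrite(f"pics/c_{c}.png",cv2.resize(k,None,fx=6,fy=6,interpolation=cv2.INTER_CUBIC)[:,:,::-1])
a=cv2.imread("pics/c_scene.png");b=cv2.imread("pics/c_side.png");cv2.imwrite("pics/cc.png",cv2.resize(np.hstack([a,b]),(800,280)))
E
```

```text
-0.02 [[319.0, 277.0], [319.0, 300.0]]
-0.008 [[319.0, 268.0], [319.0, 289.0]]
0 [[319.0, 262.0], [319.0, 283.0]]
0.005 [[319.0, 258.0], [319.0, 279.0]]
0.011 [[319.0, 255.0], [319.0, 275.0]]
[ 416.  -163.8   84.2   54.1    3.9]
scene [320 201]
side [403 232]
```

View pics/cc.png

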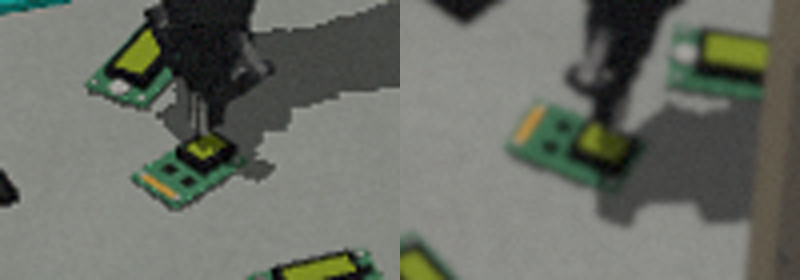

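The fingers shut just above the block (320,290) without touching it, so the tips stand about 12 mm farther back than stated. I'll open and go lower.

>>> jog_arm(moves=[{"fingers": 0.3, "slide": [-1, 0, -4], "angular": [0, 0, 0]}, {"fingers": 0.3, "slide": [-1, 0, -4], "angular": [0, 0, 0]}, {"fingers": 0.3, "slide": [-1, 0, -4], "angular": [0, 0, 0]}, {"fingers": 0.3, "slide": [-1, 0, 2], "angular": [0, 0, 0]}, {"fingers": 0.3, "slide": [-1, 0, 6], "angular": [0, 0, 0]}, {"fingers": 0.3, "slide": [-1, 0, 10], "angular": [0, 0, 0]}, {"fingers": 0.3, "slide": [-1, 0, 10], "angular": [0, 0, 0]}, {"fingers": 0.3, "slide": [-1, 0, 10], "angular": [0, 0, 0]}])

```text
clock: 6.62
tcp_pos: [0.3973, -0.1653, 0.0111]
orientation: [-0.0, 1.0, 0.031, -0.001]
wrist_force: [0.2, 0.3, 0.1]
finger_gap: 0.0598
grip_force: 0.0
```

>>> jog_arm(moves=[{"fingers": 0.5, "slide": [0, 0, 0], "angular": [0, 0, 0]}, {"fingers": 0.65, "slide": [0, 0, 0], "angular": [0, 0, 0]}, {"fingers": 0.65, "slide": [0, 0, 0], "angular": [0, 0, 0]}, {"fingers": 0.65, "slide": [0, 0, 0], "angular": [0, 0, 0]}], squeeze=30)

```text
clock: 6.95
tcp_pos: [0.3979, -0.1657, 0.0117]
orientation: [0.0, 1.0, 0.031, 0.0]
wrist_force: [0.9, -0.3, -0.3]
finger_gap: 0.0298
grip_force: 0.0
```

>>> jog_arm(moves=[{"fingers": 0.3, "slide": [0, 0, 0], "angular": [0, 0, 0]}, {"fingers": 0.3, "slide": [0, 0, 0], "angular": [0, 0, 0]}, {"fingers": 0.3, "slide": [0, 0, 4], "angular": [0, 0, 0]}, {"fingers": 0.3, "slide": [0, 0, 8], "angular": [0, 0, 0]}, {"fingers": 0.3, "slide": [0, 0, 8], "angular": [0, 0, 0]}, {"fingers": 0.65, "slide": [0, 0, 8], "angular": [0, 0, 0]}, {"fingers": 0.65, "slide": [0, 0, 8], "angular": [0, 0, 0]}, {"fingers": 0.65, "slide": [0, 0, 8], "angular": [0, 0, 0]}, {"fingers": 0.65, "slide": [0, 0, 8], "angular": [0, 0, 0]}])

```text
clock: 7.7
tcp_pos: [0.3979, -0.1656, 0.0037]
orientation: [0.0, 1.0, 0.031, 0.0]
wrist_force: [-0.1, -0.6, 0.3]
finger_gap: 0.0299
grip_force: 0.0
```

```bash
python3 - <<'E'
from h import *
s=get_state(); p=shot("wrist"); T=T_tool(s)
for d in (-.03,-.02,-.01,0,.011): print(d,proj(p,[(T@[0.011,y,d,1])[:3] for y in (-.015,.015)]).round().tolist())
k=p["color"][130:400,150:490]; cv2.imwrite("pics/w5.png",cv2.resize(k,None,fx=2,fy=2,interpolation=cv2.INTER_CUBIC)[:,:,::-1])
E
```

```text
-0.03 [[282.0, 286.0], [356.0, 287.0]]
-0.02 [[284.0, 277.0], [353.0, 277.0]]
-0.01 [[286.0, 269.0], [351.0, 269.0]]
0 [[288.0, 262.0], [350.0, 262.0]]
0.011 [[290.0, 255.0], [348.0, 255.0]]
```

View pics/w5.png

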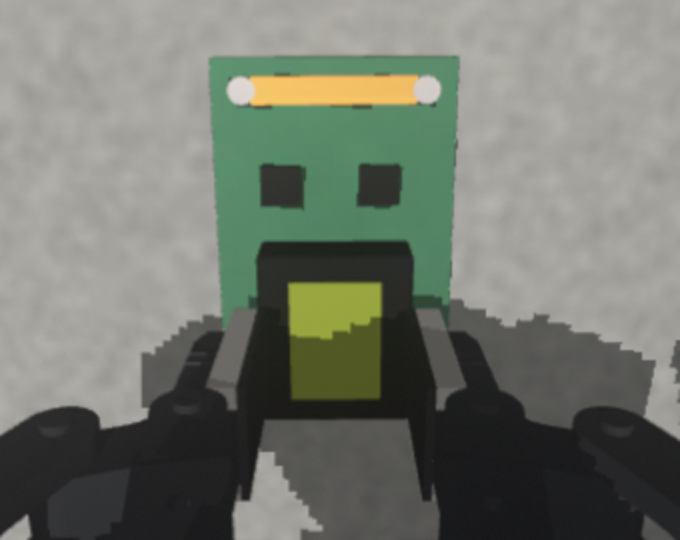

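>>> jog_arm(moves=[{"fingers": 0.3, "slide": [0, 0, 0], "angular": [0, 0, 0]}, {"fingers": 0.3, "slide": [0, 0, 0], "angular": [0, 0, 0]}, {"fingers": 0.3, "slide": [0, 0, 4], "angular": [0, 0, 0]}, {"fingers": 0.3, "slide": [0, 0, 8], "angular": [0, 0, 0]}, {"fingers": 0.3, "slide": [0, 0, 8], "angular": [0, 0, 0]}, {"fingers": 0.65, "slide": [0, 0, 8], "angular": [0, 0, 0]}, {"fingers": 0.65, "slide": [0, 0, 8], "angular": [0, 0, 0]}, {"fingers": 0.65, "slide": [0, 0, 8], "angular": [0, 0, 0]}, {"fingers": 0.65, "slide": [0, 0, 8], "angular": [0, 0, 0]}])

```text
clock: 8.5
tcp_pos: [0.3978, -0.1656, -0.0043]
orientation: [0.0, 1.0, 0.031, 0.0]
wrist_force: [-1.2, -0.4, 1.7]
finger_gap: 0.0329
grip_force: 29.9
```

>>> jog_arm(moves=[{"fingers": 0.4, "slide": [0, 0, 0], "angular": [0, 0, 0]}, {"fingers": 0.4, "slide": [0, 0, 0], "angular": [0, 0, 0]}, {"fingers": 0.4, "slide": [0, 0, 3], "angular": [0, 0, 0]}, {"fingers": 0.4, "slide": [0, 0, 3], "angular": [0, 0, 0]}, {"fingers": 0.8, "slide": [0, 0, 3], "angular": [0, 0, 0]}, {"fingers": 0.8, "slide": [0, 0, 3], "angular": [0, 0, 0]}, {"fingers": 0.8, "slide": [0, 0, 3], "angular": [0, 0, 0]}, {"fingers": 0.8, "slide": [0, 0, 3], "angular": [0, 0, 0]}], squeeze=50)

```text
clock: 9.17
tcp_pos: [0.3979, -0.1657, -0.0073]
orientation: [0.0, 1.0, 0.031, 0.0]
wrist_force: [0.3, -0.4, 2.0]
finger_gap: 0.0324
grip_force: 49.8
```

>>> jog_arm(moves=[{"fingers": 0.8, "slide": [0, 0, -5], "angular": [0, 0, 0]}, {"fingers": 0.8, "slide": [0, 0, -15], "angular": [0, 0, 0]}, {"fingers": 0.8, "slide": [0, 0, -40], "angular": [0, 0, 0]}, {"fingers": 0.8, "slide": [0, -10, -75], "angular": [0, 0, 0]}, {"fingers": 0.8, "slide": [3, -35, -105], "angular": [0, 0, 0]}, {"fingers": 0.8, "slide": [10, -65, -120], "angular": [0, 0, 3]}, {"fingers": 0.8, "slide": [17, -100, -130], "angular": [0, 0, 6]}, {"fingers": 0.8, "slide": [24, -138, -140], "angular": [0, 0, 9]}, {"fingers": 0.8, "slide": [31, -176, -150], "angular": [0, 0, 12]}, {"fingers": 0.8, "slide": [38, -212, -160], "angular": [0, 0, 15]}])

```text
clock: 10.0
tcp_pos: [0.4174, 0.0246, 0.1535]
orientation: [-0.013, 0.997, -0.077, 0.001]
wrist_force: [-0.2, -0.5, -0.6]
finger_gap: 0.0326
grip_force: 49.9
```

>>> jog_arm(moves=[{"fingers": 0.8, "slide": [-2, -36, -5], "angular": [0, 0, 2]}, {"fingers": 0.8, "slide": [-4, -74, -12], "angular": [0, 0, 4]}, {"fingers": 0.8, "slide": [-6, -112, -20], "angular": [0, 0, 5]}, {"fingers": 0.8, "slide": [-8, -150, -30], "angular": [0, 0, 5]}, {"fingers": 0.8, "slide": [-10, -188, -30], "angular": [0, 0, 5]}, {"fingers": 0.8, "slide": [-12, -220, -30], "angular": [0, 0, 5]}, {"fingers": 0.8, "slide": [-14, -244, -30], "angular": [0, 0, 5]}, {"fingers": 0.8, "slide": [-14, -254, -30], "angular": [0, 0, 5]}, {"fingers": 0.8, "slide": [-14, -254, -30], "angular": [0, 0, 5]}, {"fingers": 0.8, "slide": [-14, -254, -30], "angular": [0, 0, 5]}])

```text
clock: 10.83
tcp_pos: [0.3978, 0.0167, 0.1838]
orientation: [-0.029, 0.994, -0.103, 0.001]
wrist_force: [0.7, -0.2, -1.1]
finger_gap: 0.0322
grip_force: 49.9
```

```bash
python3 - <<'E'
from h import *
s=get_state(); T=T_tool(s); print(s["clock"],s["tcp_pos"],np.degrees(np.arctan2(T[1,0],T[0,0])),s["grip_force"]); p=shot("wrist"); save(p,"w6.png")
for t in ("tester","display_small"):
  for q in tip_of(t,p)[:2]: print(t,np.round(q["point"]),q["p"],ray(p,q["point"],0.0)[0,:2].round(4))
q=proj(p,[[.57,.29,.01]])[0]; print(q,fit(p,q,.01,"white",200))
E
```

```text
10.8333 [0.39779963 0.01671635 0.18376827] -11.840356461268478 49.9315220117569
tester [11. 67.] 0.85 [0.5951 0.2894]
display_small [315. 250.] 0.62 [0.3594 0.0389]
[11.45129421 92.55402932] [568.9 277.3 107.4  65.3 -16.5]
```

View pics/w6.png

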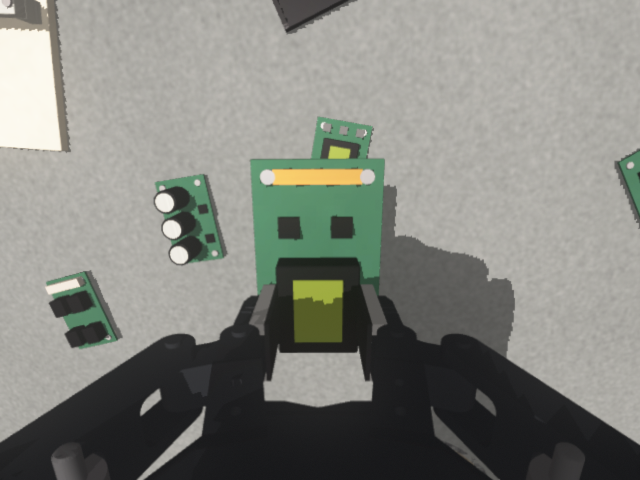

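The small board is held level, display at (318,305). The last joint has reached its range, so I'll set the board back down and regrip it with the tool half a turn round.

```bash
cat >> h.py <<'E'
def go(x,y,z,yaw,T=None):
    T=T_tool(get_state()) if T is None else T
    c,s_=np.cos(np.radians(yaw)),np.sin(np.radians(yaw)); G=np.array([[c,s_,0],[s_,-c,0],[0,0,-1]])
    d=T[:3,:3].T@(np.array([x,y,z])/1000-T[:3,3])*1000
    return d.round(1), np.degrees(R.from_matrix(T[:3,:3].T@G).as_rotvec()).round(1)
E
python3 - <<'E'
from h import *
print(go(400,-165,60,0),get_state()["joint_pos"].round(2))
E
```

```text
(array([ 39.6, 184.4, 113.2]), array([ -3.3,  -0.2, -11.8])) [-0.21 -0.02 -0.42  1.17  0.06  3.14]
```

>>> jog_arm(moves=[{"fingers": 0.8, "slide": [5, 15, 0], "angular": [-1, 0, -3]}, {"fingers": 0.8, "slide": [10, 45, 0], "angular": [-2, 0, -7]}, {"fingers": 0.8, "slide": [16, 80, 10], "angular": [-3.3, 0, -11.8]}, {"fingers": 0.8, "slide": [22, 115, 30], "angular": [-3.3, 0, -11.8]}, {"fingers": 0.8, "slide": [30, 145, 50], "angular": [-3.3, 0, -11.8]}, {"fingers": 0.8, "slide": [36, 170, 75], "angular": [-3.3, 0, -11.8]}, {"fingers": 0.8, "slide": [40, 184, 100], "angular": [-3.3, 0, -11.8]}, {"fingers": 0.8, "slide": [40, 184, 113], "angular": [-3.3, 0, -11.8]}, {"fingers": 0.8, "slide": [40, 184, 113], "angular": [-3.3, 0, -11.8]}, {"fingers": 0.8, "slide": [40, 184, 113], "angular": [-3.3, 0, -11.8]}])

```text
clock: 11.82
tcp_pos: [0.3997, -0.1643, 0.0596]
orientation: [-0.001, 1.0, -0.0, 0.0]
wrist_force: [0.7, -0.3, 0.3]
finger_gap: 0.0327
grip_force: 49.9
```

```bash
python3 - <<'E'
from h import *
print(go(400,-165,-6,0),get_state()["joint_pos"].round(2))
E
```

```text
(array([ 0.3,  0.8, 65.6]), array([-0.1, -0. , -0.1])) [-0.58  0.15 -0.56  0.86  0.    2.57]
```

>>> jog_arm(moves=[{"fingers": 0.8, "slide": [0, 1, 30], "angular": [0, 0, 0]}, {"fingers": 0.8, "slide": [0, 1, 52], "angular": [0, 0, 0]}, {"fingers": 0.8, "slide": [0, 1, 62], "angular": [0, 0, 0]}, {"fingers": 0.8, "slide": [0, 1, 66], "angular": [0, 0, 0]}, {"fingers": 0.8, "slide": [0, 1, 66], "angular": [0, 0, 0]}, {"fingers": 0.3, "slide": [0, 1, 66], "angular": [0, 0, 0]}, {"fingers": 0.3, "slide": [0, 1, 66], "angular": [0, 0, 0]}, {"fingers": 0.3, "slide": [0, 1, 66], "angular": [0, 0, 0]}, {"fingers": 0.3, "slide": [0, 1, 40], "angular": [0, 0, 0]}, {"fingers": 0.3, "slide": [0, 1, 0], "angular": [0, 0, -5]}])

```text
clock: 12.65
tcp_pos: [0.3979, -0.1642, 0.0588]
orientation: [-0.002, 0.999, 0.044, -0.001]
wrist_force: [1.5, 0.3, -0.8]
finger_gap: 0.0598
grip_force: 0.0
```

>>> jog_arm(moves=[{"fingers": 0.3, "slide": [0, 0, -20], "angular": [0, 0, -7]}, {"fingers": 0.3, "slide": [0, 0, -50], "angular": [0, 0, -14]}, {"fingers": 0.3, "slide": [0, 0, -80], "angular": [0, 0, -21]}, {"fingers": 0.3, "slide": [0, 0, -100], "angular": [0, 0, -28]}, {"fingers": 0.3, "slide": [0, 0, -100], "angular": [0, 0, -35]}, {"fingers": 0.3, "slide": [0, 0, -100], "angular": [0, 0, -42]}, {"fingers": 0.3, "slide": [0, 0, -100], "angular": [0, 0, -49]}, {"fingers": 0.3, "slide": [0, 0, -100], "angular": [0, 0, -56]}, {"fingers": 0.3, "slide": [0, 0, -100], "angular": [0, 0, -63]}, {"fingers": 0.3, "slide": [0, 0, -100], "angular": [0, 0, -70]}])

```text
clock: 13.48
tcp_pos: [0.4005, -0.166, 0.1611]
orientation: [0.002, 0.792, 0.611, 0.001]
wrist_force: [-0.8, -0.4, -0.5]
finger_gap: 0.06
grip_force: 0.0
```

>>> jog_arm(moves=[{"fingers": 0.3, "slide": [0, 0, 0], "angular": [0, 0, -7]}, {"fingers": 0.3, "slide": [0, 0, 0], "angular": [0, 0, -14]}, {"fingers": 0.3, "slide": [0, 0, 0], "angular": [0, 0, -21]}, {"fingers": 0.3, "slide": [0, 0, 0], "angular": [0, 0, -28]}, {"fingers": 0.3, "slide": [0, 0, 0], "angular": [0, 0, -35]}, {"fingers": 0.3, "slide": [0, 0, 0], "angular": [0, 0, -42]}, {"fingers": 0.3, "slide": [0, 0, 0], "angular": [0, 0, -49]}, {"fingers": 0.3, "slide": [0, 0, 0], "angular": [0, 0, -56]}, {"fingers": 0.3, "slide": [0, 0, 0], "angular": [0, 0, -63]}, {"fingers": 0.3, "slide": [0, 0, 0], "angular": [0, 0, -70]}])

```text
clock: 14.32
tcp_pos: [0.4004, -0.166, 0.1611]
orientation: [0.002, 0.298, 0.955, 0.0]
wrist_force: [0.3, 0.2, -0.5]
finger_gap: 0.0599
grip_force: 0.0
```

>>> jog_arm(moves=[{"fingers": 0.3, "slide": [0, 0, 0], "angular": [0, 0, -7]}, {"fingers": 0.3, "slide": [0, 0, 0], "angular": [0, 0, -14]}, {"fingers": 0.3, "slide": [0, 0, 0], "angular": [0, 0, -21]}, {"fingers": 0.3, "slide": [0, 0, 0], "angular": [0, 0, -28]}, {"fingers": 0.3, "slide": [0, 0, 0], "angular": [0, 0, -35]}, {"fingers": 0.3, "slide": [0, 0, 0], "angular": [0, 0, -35]}])

```text
clock: 14.82
tcp_pos: [0.4004, -0.166, 0.161]
orientation: [0.002, -0.001, 1.0, -0.0]
wrist_force: [0.3, 0.6, 0.1]
finger_gap: 0.0597
grip_force: 0.0
```

```bash
python3 - <<'E'
from h import *
s=get_state(); T=T_tool(s); print(s["clock"],s["tcp_pos"],np.degrees(np.arctan2(T[1,0],T[0,0])),s["joint_pos"].round(2)); p=shot("wrist"); save(p,"w7.png")
q=proj(p,[[.42,-.165,.01]])[0]; f=fit(p,q,.009,"green",100); print(q,f)
a=np.radians(f[4]); print(go(f[0]-19*np.cos(a),f[1]-19*np.sin(a),-7,f[4]+180))
for n,z,k,pp in [("medium",.009,"green",(430,4)),("large",.009,"green",(341,-302)),("cap",.009,"green",(421,142))]:
    q=proj(p,[[pp[0]/1e3,pp[1]/1e3,.01]])[0]
    try: print(n,q.round(),fit(p,q,z,k,80))
    except Exception as e: print(n,q,e)
E
```

```text
14.8167 [ 0.40043149 -0.16597651  0.16104884] -179.86992701555388 [-0.58  0.06 -0.39  1.11  0.   -0.58]
[318.04471083 239.98626317] [ 4.203e+02 -1.650e+02  8.360e+01  5.380e+01  4.000e-01]
(array([ -0.2,   0.9, 168. ]), array([-0. ,  0.2, -0.6]))
medium [499. 251.] [430.3   5.1  99.9  50.4 -21.7]
large [160. 152.] [ 334.8 -287.   130.5   41.9   28.3]
cap [642. 242.] [425.  131.3  72.7  19.   14.6]
```

>>> jog_arm(moves=[{"fingers": 0.3, "slide": [0, 1, 40], "angular": [0, 0.2, -0.6]}, {"fingers": 0.3, "slide": [0, 1, 80], "angular": [0, 0.2, -0.6]}, {"fingers": 0.3, "slide": [0, 1, 120], "angular": [0, 0.2, -0.6]}, {"fingers": 0.3, "slide": [0, 1, 148], "angular": [0, 0.2, -0.6]}, {"fingers": 0.3, "slide": [0, 1, 162], "angular": [0, 0.2, -0.6]}, {"fingers": 0.3, "slide": [0, 1, 168], "angular": [0, 0.2, -0.6]}, {"fingers": 0.8, "slide": [0, 1, 168], "angular": [0, 0.2, -0.6]}, {"fingers": 0.8, "slide": [0, 1, 168], "angular": [0, 0.2, -0.6]}, {"fingers": 0.8, "slide": [0, 1, 168], "angular": [0, 0.2, -0.6]}, {"fingers": 0.8, "slide": [0, 1, 168], "angular": [0, 0.2, -0.6]}])

```text
clock: 15.7
tcp_pos: [0.4019, -0.1656, -0.0064]
orientation: [0.001, -0.005, 1.0, -0.001]
wrist_force: [0.0, -0.0, -0.5]
finger_gap: 0.0326
grip_force: 49.6
```

```bash
python3 - <<'E'
from h import *
T=T_tool(get_state()); print(T[:3,3], go(420,60,150,165), go(430,310,170,163))
E
```

```text
[ 0.40194133 -0.16564315 -0.00637234] (array([ -20.4,  225.2, -156.7]), array([-0.1,  0.1, 15.5])) (array([ -32.7,  475.1, -177.1]), array([-0.1,  0.1, 17.5]))
```

```bash
python3 - <<'E'
from h import *
from scipy.optimize import least_squares
def mask(p,thr):
    hsv=cv2.cvtColor(p["color"],cv2.COLOR_RGB2HSV); m=((hsv[...,2]>thr)&(hsv[...,1]<60)&(hsv[...,1]>15)).astype(np.uint8)
    q=proj(p,[[.575,.29,.01]])[0].astype(int); w=np.zeros_like(m); cv2.circle(w,tuple(q),50,1,-1); m=m&w
    l=cv2.connectedComponents(m)[1]; m=(l==l[q[1],q[0]]).astype(np.uint8)
    return max(cv2.findContours(m,0,1)[0],key=cv2.contourArea).reshape(-1,2)
C=np.eye(4);C[:3,3]=[.3978,.0167,.1838]; C[:3,:3]=R.from_quat([.994,-.103,.001,-.029]).as_matrix()
pw=shot("wrist"); pw["W"]=C@np.array(pw["tool_from_camera"]); pw["color"]=cv2.imread("pics/w6.png")[:,:,::-1].copy()
pts={}
for n,p,thr in [("scene",shot("scene"),195),("side",shot("side"),195)]:
    P=ray(p,mask(p,thr),.01)[:,:2]*1000
    (cx,cy),s,th=cv2.minAreaRect(P.astype(np.float32)); print(n,round(cx,1),round(cy,1),s,th)
    pts[n]=P
    # local coords for yaw -16.5: extremes
    a=np.radians(-16.5); e=np.array([[np.cos(a),np.sin(a)],[-np.sin(a),np.cos(a)]]); L=P@e.T
    o=np.array([598,284])@e.T; print("  local rel:",np.percentile(L-o,[0,3,97,100],axis=0).round(1).tolist())
hsv=cv2.cvtColor(pw["color"],cv2.COLOR_RGB2HSV); m=((hsv[...,2]>205)&(hsv[...,1]<60))[:200,:150]
ys,xs=np.nonzero(m); P=ray(pw,np.c_[xs,ys],.01)[:,:2]*1000; L=P@e.T-o
print("w6 local rel",np.percentile(L,[0,1,99,100],axis=0).round(1).tolist())
E
```

```text
scene 577.7 294.3 (95.611328125, 106.48042297363281) 73.95619201660156
  local rel: [[-75.9, -43.8], [-75.0, -43.4], [26.7, 51.4], [30.5, 52.2]]
side 594.0 285.7 (99.35355377197266, 143.81378173828125) 73.84239196777344
  local rel: [[-76.4, -49.6], [-75.8, -48.6], [59.2, 49.8], [67.3, 50.2]]
w6 local rel [[-78.0, -48.5], [-76.3, -47.5], [50.6, 12.5], [53.9, 16.7]]
```

>>> jog_arm(moves=[{"fingers": 0.8, "slide": [0, 0, -5], "angular": [0, 0, 0]}, {"fingers": 0.8, "slide": [0, 0, -20], "angular": [0, 0, 0]}, {"fingers": 0.8, "slide": [0, 0, -50], "angular": [0, 0, 0]}, {"fingers": 0.8, "slide": [0, 15, -80], "angular": [0, 0, 0]}, {"fingers": 0.8, "slide": [-3, 45, -100], "angular": [0, 0, 3]}, {"fingers": 0.8, "slide": [-6, 80, -115], "angular": [0, 0, 6]}, {"fingers": 0.8, "slide": [-9, 115, -130], "angular": [0, 0, 9]}, {"fingers": 0.8, "slide": [-13, 150, -145], "angular": [0, 0, 12]}, {"fingers": 0.8, "slide": [-17, 185, -155], "angular": [0, 0, 15]}, {"fingers": 0.8, "slide": [-20, 220, -155], "angular": [0, 0, 16]}])

```text
clock: 16.68
tcp_pos: [0.42, 0.0569, 0.15]
orientation: [0.002, 0.136, 0.991, 0.0]
wrist_force: [0.8, -0.1, -0.2]
finger_gap: 0.0325
grip_force: 49.9
```

```bash
python3 - <<'E'
from h import *
print(go(541.2,301.5,70,163.8))
E
```

```text
(array([-50.7, 268.1,  80.3]), array([0. , 0.2, 0.6]))
```

>>> jog_arm(moves=[{"fingers": 0.8, "slide": [-7, 35, 0], "angular": [0, 0, 0]}, {"fingers": 0.8, "slide": [-14, 72, 0], "angular": [0, 0, 0.6]}, {"fingers": 0.8, "slide": [-21, 110, 0], "angular": [0, 0, 0.6]}, {"fingers": 0.8, "slide": [-28, 148, 0], "angular": [0, 0, 0.6]}, {"fingers": 0.8, "slide": [-36, 186, 8], "angular": [0, 0, 0.6]}, {"fingers": 0.8, "slide": [-43, 222, 25], "angular": [0, 0, 0.6]}, {"fingers": 0.8, "slide": [-49, 252, 45], "angular": [0, 0, 0.6]}, {"fingers": 0.8, "slide": [-51, 268, 65], "angular": [0, 0, 0.6]}, {"fingers": 0.8, "slide": [-51, 268, 80], "angular": [0, 0, 0.6]}, {"fingers": 0.8, "slide": [-51, 268, 80], "angular": [0, 0, 0.6]}])

```text
clock: 17.52
tcp_pos: [0.5364, 0.3002, 0.0631]
orientation: [-0.003, 0.139, 0.99, -0.002]
wrist_force: [-0.4, -0.5, -1.9]
finger_gap: 0.0319
grip_force: 49.9
```

>>> jog_arm(moves=[{"fingers": 0.8, "slide": [0, 0, 0], "angular": [0, 0, 0]}, {"fingers": 0.8, "slide": [0, 0, 0], "angular": [0, 0, 0]}])

```text
clock: 17.68
tcp_pos: [0.5392, 0.2998, 0.0681]
orientation: [-0.0, 0.14, 0.99, -0.0]
wrist_force: [-0.2, -0.1, 0.5]
finger_gap: 0.0325
grip_force: 49.9
```

```bash
python3 - <<'E'
from h import *
s=get_state(); print(s["clock"],s["tcp_pos"],s["joint_pos"].round(2),s["grip_force"]); print(go(541.2,301.5,5.5,163.8))
ims=[]
for c in ("scene","side"):
    p=shot(c); q=proj(p,[[.585,.29,.03]])[0].astype(int)
    P=ray(p,[q],.01)
    k=p["color"][q[1]-45:q[1]+45,q[0]-60:q[0]+60]; ims.append(cv2.resize(k,(400,300),interpolation=cv2.INTER_CUBIC))
cv2.imwrite("pics/t8.png",np.hstack(ims)[:,:,::-1])
E
```

```text
17.6833 [0.53921265 0.29978863 0.06805509] [ 0.38  0.47 -0.09  1.02  0.    0.66] 49.90194618701935
(array([-1.5,  2.2, 62.6]), array([-0. , -0. ,  0.1]))
```

View pics/t8.png

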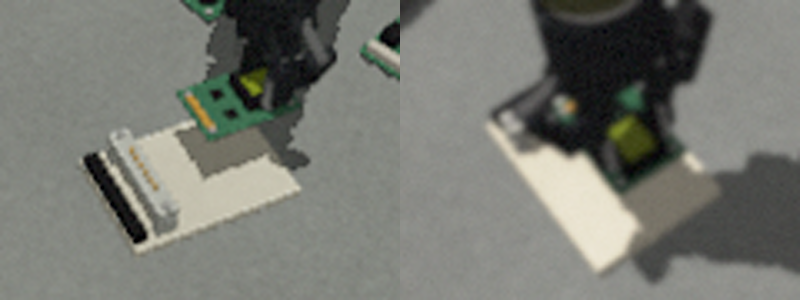

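The scene crop shows the held board aimed at the slot with its contact edge forward: board (240,105), beam (140,180).

>>> jog_arm(moves=[{"fingers": 0.8, "slide": [-1.5, 2.2, 25], "angular": [0, 0, 0]}, {"fingers": 0.8, "slide": [-1.5, 2.2, 45], "angular": [0, 0, 0]}, {"fingers": 0.8, "slide": [-1.5, 2.2, 57], "angular": [0, 0, 0]}, {"fingers": 0.8, "slide": [-1.5, 2.2, 62], "angular": [0, 0, 0]}, {"fingers": 0.8, "slide": [-1.5, 2.2, 62], "angular": [0, 0, 0]}, {"fingers": 0.8, "slide": [-1.5, 2.2, 62], "angular": [0, 0, 0]}])

```text
clock: 18.28
tcp_pos: [0.5418, 0.3017, 0.0063]
orientation: [0.0, 0.14, 0.99, 0.0]
wrist_force: [0.5, -0.9, -0.1]
finger_gap: 0.0326
grip_force: 49.9
```

```bash
python3 - <<'E'
from h import *
s=get_state(); print(s["clock"],s["tcp_pos"],s["wrist_force"],s["grip_force"]); 
o=np.array([597.3,285.2]); a=np.radians(-16.2); ex=np.array([np.cos(a),np.sin(a)])
print(go(*(o+.6*ex),5,163.8))
p=shot("scene"); q=proj(p,[list((o-40*ex)/1000)+[.02]])[0]; print("board fit scene",fit(p,q,.02,"green",25), "expect",o-40*ex)
E
```

```text
18.2833 [0.54184767 0.30172959 0.00629137] [ 0.51499753 -0.91429308 -0.05609521] 49.91250693798065
(array([-58.5,  -0.5,   1.3]), array([0. , 0. , 0.1]))
board fit scene [561.9 298.2  82.3  52.9 -16.6] expect [558.88825257 296.35964424]
```

>>> jog_arm(moves=[{"fingers": 0.8, "slide": [-10, -1, 0], "angular": [0, 0, 0]}, {"fingers": 0.8, "slide": [-20, -1, 0], "angular": [0, 0, 0]}, {"fingers": 0.8, "slide": [-30, -1, 0], "angular": [0, 0, 0]}, {"fingers": 0.8, "slide": [-38, -1, 0], "angular": [0, 0, 0]}, {"fingers": 0.8, "slide": [-45, -1, 0], "angular": [0, 0, 0]}, {"fingers": 0.8, "slide": [-51, -1, 0], "angular": [0, 0, 0]}, {"fingers": 0.8, "slide": [-55, -1, 0], "angular": [0, 0, 0]}, {"fingers": 0.8, "slide": [-57, -1, 0], "angular": [0, 0, 0]}, {"fingers": 0.8, "slide": [-57, -1, 1], "angular": [0, 0, 0]}, {"fingers": 0.8, "slide": [-57, -1, 1.5], "angular": [0, 0, 0]}])

```text
clock: 19.17
tcp_pos: [0.5952, 0.285, 0.0036]
orientation: [-0.001, 0.139, 0.99, -0.0]
wrist_force: [-2.1, -1.2, 4.2]
finger_gap: 0.0323
grip_force: 50.4
```

```bash
python3 - <<'E'
from h import *
s=get_state(); print(s["clock"],s["tcp_pos"],s["wrist_force"],s["grip_force"]); 
o=np.array([597.3,285.2]); a=np.radians(-16.2); ex=np.array([np.cos(a),np.sin(a)]); ey=np.array([-ex[1],ex[0]])
d=s["tcp_pos"][:2]*1000-o; print("tcp in tester",d@ex,d@ey)
p=shot("scene"); q=proj(p,[list((o)/1000)+[.04]])[0].astype(int)
cv2.imwrite("pics/t9.png",cv2.resize(p["color"][q[1]-40:q[1]+40,q[0]-55:q[0]+55],(770,560),interpolation=cv2.INTER_CUBIC)[:,:,::-1])
E
```

```text
19.1667 [0.59523175 0.28497706 0.00356179] [-2.0789631  -1.18615769  4.2433232 ] 50.38269102573395
tcp in tester -1.9239259037158343 -0.7911119645432876
```

View pics/t9.png

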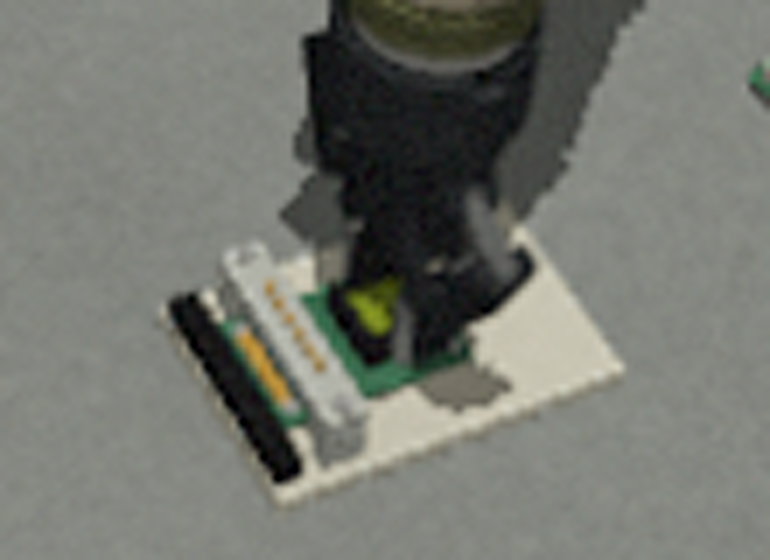

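The board is under the beam, with its brass strip (265,365) visible between the beam and the stop. I'll nudge 1.5 mm, release and lift.

>>> jog_arm(moves=[{"fingers": 0.8, "slide": [-1.5, 0, 0], "angular": [0, 0, 0]}, {"fingers": 0.8, "slide": [-1.5, 0, 0], "angular": [0, 0, 0]}, {"fingers": 0.45, "slide": [-1.5, 0, 0], "angular": [0, 0, 0]}, {"fingers": 0.45, "slide": [-1.5, 0, 0], "angular": [0, 0, 0]}, {"fingers": 0.45, "slide": [-1.5, 0, 0], "angular": [0, 0, 0]}, {"fingers": 0.45, "slide": [-1.5, 0, -15], "angular": [0, 0, 0]}, {"fingers": 0.45, "slide": [-1.5, 0, -45], "angular": [0, 0, 0]}, {"fingers": 0.3, "slide": [10, 0, -80], "angular": [0, 0, 0]}, {"fingers": 0.3, "slide": [40, 0, -100], "angular": [0, 0, 0]}, {"fingers": 0.3, "slide": [40, 0, -100], "angular": [0, 0, 0]}])

```text
clock: 20.05
tcp_pos: [0.5568, 0.2983, 0.1093]
orientation: [0.002, 0.139, 0.99, 0.002]
wrist_force: [-0.2, -0.7, 0.1]
finger_gap: 0.0601
grip_force: 0.0
```

```bash
python3 - <<'E'
from h import *
s=get_state(); print(s["clock"],s["tcp_pos"])
o=np.array([597.3,285.2]); a=np.radians(-16.2); ex=np.array([np.cos(a),np.sin(a)]); ey=np.array([-ex[1],ex[0]])
for c in("scene","side"):
    p=shot(c); q=proj(p,[list(o/1000)+[.02]])[0]
    f=fit(p,q,.019,"green",30); print(c,f)
    hsv=cv2.cvtColor(p["color"],cv2.COLOR_RGB2HSV); h,sa=hsv[...,0],hsv[...,1]
    m=(h>45)&(h<90)&(sa>60); ys,xs=np.nonzero(m); k=np.hypot(xs-q[0],ys-q[1])<35
    P=ray(p,np.c_[xs,ys][k],.019)[:,:2]*1000-o; L=np.c_[P@ex,P@ey]; print(np.percentile(L,[0,1,99,100],axis=0).round(1).tolist())
print(go(430.3,4.8,120,158.3))
E
```

```text
20.05 [0.55682258 0.298314   0.10933515]
scene [599.6 287.8  52.7  46.8  74.1]
[[-22.0, -40.1], [-21.6, -23.8], [72.8, 29.3], [73.5, 37.4]]
side [608.6 270.   47.7  29.3 -19.5]
[[-21.8, -71.4], [-21.0, -28.4], [94.6, 23.3], [100.4, 24.1]]
(array([  42.2, -315.8,  -15.4]), array([0.1, 0.1, 5.7]))
```

Small board: rear edge at tester x ≈ -22, so its origin is at about 20 mm and y ≈ 0, home. Next is the medium board.

>>> jog_arm(moves=[{"fingers": 0.3, "slide": [5, -36, -10], "angular": [0, 0, 1]}, {"fingers": 0.3, "slide": [10, -74, -15], "angular": [0, 0, 2]}, {"fingers": 0.3, "slide": [15, -112, -15], "angular": [0, 0, 3]}, {"fingers": 0.3, "slide": [20, -150, -15], "angular": [0, 0, 4]}, {"fingers": 0.3, "slide": [25, -188, -15], "angular": [0, 0, 5]}, {"fingers": 0.3, "slide": [30, -226, -15], "angular": [0, 0, 5.7]}, {"fingers": 0.3, "slide": [35, -262, -15], "angular": [0, 0, 5.7]}, {"fingers": 0.3, "slide": [40, -295, -15], "angular": [0, 0, 5.7]}, {"fingers": 0.3, "slide": [42, -316, -15], "angular": [0, 0, 5.7]}, {"fingers": 0.3, "slide": [42, -316, -15], "angular": [0, 0, 5.7]}])

```text
clock: 20.98
tcp_pos: [0.4279, 0.0008, 0.1175]
orientation: [-0.002, 0.191, 0.982, -0.001]
wrist_force: [0.3, 1.3, 0.1]
finger_gap: 0.0603
grip_force: 0.0
```

>>> jog_arm(moves=[{"fingers": 0.3, "slide": [0, 0, 0], "angular": [0, 0, 0]}, {"fingers": 0.3, "slide": [0, 0, 0], "angular": [0, 0, 0]}])

```text
clock: 21.15
tcp_pos: [0.4299, 0.0039, 0.1181]
orientation: [-0.001, 0.189, 0.982, -0.0]
wrist_force: [0.2, 0.0, -0.2]
finger_gap: 0.0596
grip_force: 0.0
```

```bash
python3 - <<'E'
from h import *
s=get_state(); T=T_tool(s); print(s["clock"],s["tcp_pos"],s["joint_pos"].round(2)); p=shot("wrist")
q=proj(p,[[.4303,.0048,.009]])[0]; f=fit(p,q,.009,"green",120); print(q,f); print(go(430.3,4.8,-7,158.3))
E
```

```text
21.15 [0.42985699 0.00386215 0.11805432] [-0.18  0.09 -0.47  1.01 -0.    0.2 ]
[318.70988507 231.82960003] [430.2   4.5  99.5  49.9 -21.7]
(array([ -0.2,   0.6, 125.2]), array([-0. , -0.1, -0. ]))
```

>>> jog_arm(moves=[{"fingers": 0.3, "slide": [0, 0.6, 38], "angular": [0, 0, 0]}, {"fingers": 0.3, "slide": [0, 0.6, 76], "angular": [0, 0, 0]}, {"fingers": 0.3, "slide": [0, 0.6, 105], "angular": [0, 0, 0]}, {"fingers": 0.3, "slide": [0, 0.6, 119], "angular": [0, 0, 0]}, {"fingers": 0.3, "slide": [0, 0.6, 125], "angular": [0, 0, 0]}, {"fingers": 0.3, "slide": [0, 0.6, 125], "angular": [0, 0, 0]}, {"fingers": 0.8, "slide": [0, 0.6, 125], "angular": [0, 0, 0]}, {"fingers": 0.8, "slide": [0, 0.6, 125], "angular": [0, 0, 0]}, {"fingers": 0.8, "slide": [0, 0.6, 125], "angular": [0, 0, 0]}, {"fingers": 0.8, "slide": [0, 0.6, 125], "angular": [0, 0, 0]}])

```text
clock: 22.03
tcp_pos: [0.4314, 0.0046, -0.0048]
orientation: [0.001, 0.188, 0.982, 0.0]
wrist_force: [-0.4, 1.4, 4.4]
finger_gap: 0.0304
grip_force: 49.8
```

```bash
python3 - <<'E'
from h import *
print(go(599,-276,80,167.5))
E
```

```text
(array([-259.8, -198.5,  -84.3]), array([ 0. ,  0.1, -9.2]))
```

>>> jog_arm(moves=[{"fingers": 0.8, "slide": [0, 0, -4], "angular": [0, 0, 0]}, {"fingers": 0.8, "slide": [0, 0, -15], "angular": [0, 0, 0]}, {"fingers": 0.8, "slide": [-5, -4, -40], "angular": [0, 0, 0]}, {"fingers": 0.8, "slide": [-25, -20, -65], "angular": [0, 0, -1]}, {"fingers": 0.8, "slide": [-52, -40, -85], "angular": [0, 0, -2]}, {"fingers": 0.8, "slide": [-82, -63, -85], "angular": [0, 0, -4]}, {"fingers": 0.8, "slide": [-112, -86, -85], "angular": [0, 0, -6]}, {"fingers": 0.8, "slide": [-142, -109, -85], "angular": [0, 0, -8]}, {"fingers": 0.8, "slide": [-172, -132, -85], "angular": [0, 0, -9.2]}, {"fingers": 0.8, "slide": [-202, -155, -85], "angular": [0, 0, -9.2]}])

```text
clock: 22.87
tcp_pos: [0.5605, -0.216, 0.0792]
orientation: [-0.0, 0.109, 0.994, -0.0]
wrist_force: [0.2, 0.5, -1.1]
finger_gap: 0.0299
grip_force: 49.7
```

>>> jog_arm(moves=[{"fingers": 0.8, "slide": [-27, -25, 0], "angular": [0, 0, 0]}, {"fingers": 0.8, "slide": [-45, -42, 0], "angular": [0, 0, 0]}, {"fingers": 0.8, "slide": [-50, -53, 0], "angular": [0, 0, 0]}, {"fingers": 0.8, "slide": [-50, -53, 0], "angular": [0, 0, 0]}, {"fingers": 0.8, "slide": [-50, -53, 0], "angular": [0, 0, 0]}])

```text
clock: 23.28
tcp_pos: [0.5963, -0.2766, 0.0783]
orientation: [-0.001, 0.11, 0.994, 0.0]
wrist_force: [0.4, -0.5, -1.0]
finger_gap: 0.0304
grip_force: 49.7
```

```bash
python3 - <<'E'
from h import *
s=get_state(); print(s["clock"],s["tcp_pos"],s["grip_force"]); print(go(598.5,-277.5,-2,167.6))
p=shot("wrist"); save(p,"w10.png")
E
```

```text
23.2833 [ 0.59628834 -0.27663771  0.0782741 ] 49.72519040107727
(array([-2.5, -0.4, 80.3]), array([ 0. , -0.1, -0.2]))
```

View pics/w10.png

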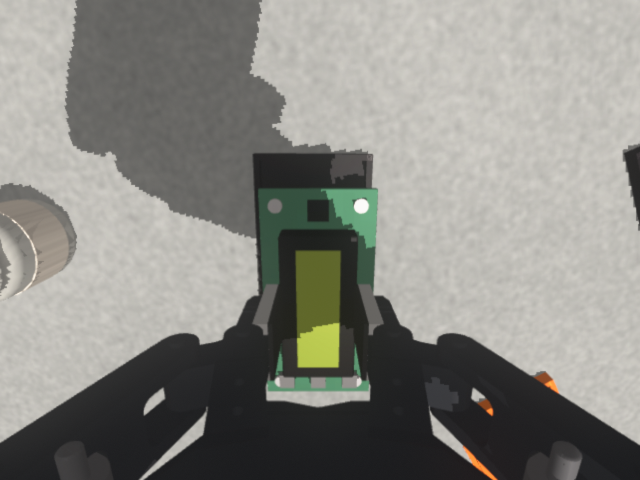

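The held medium board is over the tray, whose rear rim corners are at (253,154) and (372,154).

```bash
python3 - <<'E'
from h import *
p=shot("wrist")
P=ray(p,[[253,154],[372,154]],.01)[:,:2]*1000; print(P, np.linalg.norm(P[0]-P[1]))
v=P[1]-P[0]; v/=np.linalg.norm(v); n=np.array([v[1],-v[0]]); n*=np.sign(n[0]); print("yaw",np.degrees(np.arctan2(n[1],n[0])),"centre",P.mean(0)+63*n)
E
```

```text
[[ 527.24426222 -302.17777852]
 [ 543.58325925 -228.30567686]] 75.65745321607163
yaw -12.471864902790632 centre [ 596.92709758 -278.84721888]
```

>>> jog_arm(moves=[{"fingers": 0.8, "slide": [-1.7, -1.6, 35], "angular": [0, 0, 0]}, {"fingers": 0.8, "slide": [-1.7, -1.6, 58], "angular": [0, 0, 0]}, {"fingers": 0.8, "slide": [-1.7, -1.6, 72], "angular": [0, 0, 0]}, {"fingers": 0.8, "slide": [-1.7, -1.6, 79], "angular": [0, 0, 0]}, {"fingers": 0.8, "slide": [-1.7, -1.6, 81], "angular": [0, 0, 0]}, {"fingers": 0.8, "slide": [-1.7, -1.6, 81], "angular": [0, 0, 0]}, {"fingers": 0.45, "slide": [-1.7, -1.6, 81], "angular": [0, 0, 0]}, {"fingers": 0.45, "slide": [-1.7, -1.6, 81], "angular": [0, 0, 0]}, {"fingers": 0.45, "slide": [-1.7, -1.6, 81], "angular": [0, 0, 0]}, {"fingers": 0.45, "slide": [-1.7, -1.6, 65], "angular": [0, 0, 0]}])

```text
clock: 24.22
tcp_pos: [0.5967, -0.2774, 0.0111]
orientation: [-0.003, 0.109, 0.994, 0.001]
wrist_force: [-0.8, -0.2, -0.6]
finger_gap: 0.0471
grip_force: 0.0
```

>>> jog_arm(moves=[{"fingers": 0.45, "slide": [0, 0, -35], "angular": [0, 0, 0]}, {"fingers": 0.3, "slide": [0, 0, -75], "angular": [0, 0, 0]}, {"fingers": 0.2, "slide": [0, 0, -105], "angular": [0, 0, 0]}, {"fingers": 0.2, "slide": [0, 0, -105], "angular": [0, 0, 0]}, {"fingers": 0.2, "slide": [0, 0, -105], "angular": [0, 0, 0]}])

```text
clock: 24.63
tcp_pos: [0.6005, -0.2798, 0.1219]
orientation: [0.002, 0.109, 0.994, -0.001]
wrist_force: [-0.3, 0.2, -0.6]
finger_gap: 0.0683
grip_force: 0.0
```

```bash
python3 - <<'E'
from h import *
s=get_state(); print(s["clock"],s["tcp_pos"]); p=shot("wrist")
q=proj(p,[[.5975,-.2785,.012]])[0]; print(q,fit(p,q,.012,"green",150)); print(go(341.2,-301.7,130,200.7))
E
```

```text
24.6333 [ 0.60048427 -0.2797875   0.12189873]
[318.23551234 226.62360479] [ 598.2 -277.   100.8   50.6  -12.4]
(array([246.9, -78.2, -10.6]), array([ -0.1,   0.1, -33.2]))
```

>>> jog_arm(moves=[{"fingers": 0.2, "slide": [25, -8, -8], "angular": [0, 0, -4]}, {"fingers": 0.2, "slide": [57, -18, -10], "angular": [0, 0, -9]}, {"fingers": 0.2, "slide": [92, -29, -10], "angular": [0, 0, -15]}, {"fingers": 0.2, "slide": [128, -40, -10], "angular": [0, 0, -21]}, {"fingers": 0.2, "slide": [164, -52, -10], "angular": [0, 0, -27]}, {"fingers": 0.2, "slide": [198, -63, -10], "angular": [0, 0, -33.2]}, {"fingers": 0.2, "slide": [227, -72, -10], "angular": [0, 0, -33.2]}, {"fingers": 0.2, "slide": [247, -78, -10], "angular": [0, 0, -33.2]}, {"fingers": 0.2, "slide": [247, -78, -10], "angular": [0, 0, -33.2]}, {"fingers": 0.2, "slide": [247, -78, -10], "angular": [0, 0, -33.2]}])

```text
clock: 25.52
tcp_pos: [0.3393, -0.3005, 0.1277]
orientation: [-0.001, -0.178, 0.984, 0.001]
wrist_force: [0.4, -0.6, -0.3]
finger_gap: 0.0688
grip_force: 0.0
```

```bash
python3 - <<'E'
from h import *
s=get_state(); print(s["clock"],s["tcp_pos"]); p=shot("wrist")
q=proj(p,[[.3412,-.3017,.009]])[0]; f=fit(p,q,.009,"green",150); print(q,f); print(go(f[0],f[1],-6,f[4]+180))
E
```

```text
25.5167 [ 0.33928342 -0.30053812  0.12767251]
[313.95655952 229.93843061] [ 341.7 -301.2  131.4   59.8   20.6]
(array([ -1.3,  -1. , 133.9]), array([ 0.1, -0. ,  0. ]))
```

>>> jog_arm(moves=[{"fingers": 0.2, "slide": [-1, -1, 38], "angular": [0, 0, 0]}, {"fingers": 0.2, "slide": [-1, -1, 76], "angular": [0, 0, 0]}, {"fingers": 0.2, "slide": [-1, -1, 110], "angular": [0, 0, 0]}, {"fingers": 0.2, "slide": [-1, -1, 127], "angular": [0, 0, 0]}, {"fingers": 0.2, "slide": [-1, -1, 134], "angular": [0, 0, 0]}, {"fingers": 0.2, "slide": [-1, -1, 134], "angular": [0, 0, 0]}, {"fingers": 0.75, "slide": [-1, -1, 134], "angular": [0, 0, 0]}, {"fingers": 0.75, "slide": [-1, -1, 134], "angular": [0, 0, 0]}, {"fingers": 0.75, "slide": [-1, -1, 134], "angular": [0, 0, 0]}, {"fingers": 0.75, "slide": [-1, -1, 134], "angular": [0, 0, 0]}], squeeze=60)

```text
clock: 26.4
tcp_pos: [0.3431, -0.3031, -0.0034]
orientation: [0.001, -0.179, 0.984, -0.002]
wrist_force: [0.3, 0.4, 5.3]
finger_gap: 0.0373
grip_force: 60.1
```

```bash
python3 - <<'E'
from h import *
print(go(648.6,-1,90,192.3))
E
```

```text
(array([-392.5,  174.5,  -93.7]), array([-0.2,  0.1,  8.4]))
```

>>> jog_arm(moves=[{"fingers": 0.75, "slide": [0, 0, -4], "angular": [0, 0, 0]}, {"fingers": 0.75, "slide": [0, 0, -15], "angular": [0, 0, 0]}, {"fingers": 0.75, "slide": [-5, 2, -40], "angular": [0, 0, 0]}, {"fingers": 0.75, "slide": [-25, 11, -70], "angular": [0, 0, 0]}, {"fingers": 0.75, "slide": [-55, 24, -92], "angular": [0, 0, 1]}, {"fingers": 0.75, "slide": [-90, 40, -94], "angular": [0, 0, 3]}, {"fingers": 0.75, "slide": [-125, 56, -94], "angular": [0, 0, 5]}, {"fingers": 0.75, "slide": [-160, 71, -94], "angular": [0, 0, 7]}, {"fingers": 0.75, "slide": [-195, 87, -94], "angular": [0, 0, 8.4]}, {"fingers": 0.75, "slide": [-230, 102, -94], "angular": [0, 0, 8.4]}])

```text
clock: 27.23
tcp_pos: [0.5221, -0.1237, 0.0895]
orientation: [0.0, -0.106, 0.994, -0.0]
wrist_force: [0.2, -0.9, -0.8]
finger_gap: 0.0377
grip_force: 60.5
```

```bash
python3 - <<'E'
from h import *
print(get_state()["grip_force"],go(648.6,-1,90,192.3))
E
```

```text
60.481932163238525 (array([-149.5,   93.2,   -0.6]), array([-0. , -0. , -0.1]))
```

>>> jog_arm(moves=[{"fingers": 0.75, "slide": [-30, 19, 0], "angular": [0, 0, 0]}, {"fingers": 0.75, "slide": [-60, 38, 0], "angular": [0, 0, 0]}, {"fingers": 0.75, "slide": [-90, 57, 0], "angular": [0, 0, 0]}, {"fingers": 0.75, "slide": [-118, 74, 0], "angular": [0, 0, 0]}, {"fingers": 0.75, "slide": [-138, 87, 0], "angular": [0, 0, 0]}, {"fingers": 0.75, "slide": [-150, 94, 0], "angular": [0, 0, 0]}, {"fingers": 0.75, "slide": [-150, 94, 0], "angular": [0, 0, 0]}, {"fingers": 0.75, "slide": [-150, 94, 0], "angular": [0, 0, 0]}, {"fingers": 0.75, "slide": [-150, 94, 0], "angular": [0, 0, 0]}])

```text
clock: 27.98
tcp_pos: [0.6469, -0.002, 0.0886]
orientation: [-0.001, -0.107, 0.994, -0.0]
wrist_force: [0.4, -0.7, -1.5]
finger_gap: 0.0373
grip_force: 60.5
```

```bash
python3 - <<'E'
from h import *
s=get_state(); print(s["clock"],s["tcp_pos"],s["grip_force"]); p=shot("wrist"); save(p,"w11.png")
# tray rear end strip: black blob
hsv=cv2.cvtColor(p["color"],cv2.COLOR_RGB2HSV); m=(hsv[...,2]<60); 
c=proj(p,[[.6486-.079*.977-.043*-.213*s_,-.001-.079*.213-s_*.043*.977,.01] for s_ in (-1,1)]); print("expected corners",c)
E
```

```text
27.9833 [ 0.64690679 -0.00201927  0.08858177] 60.4740035533905
expected corners [[383.33306679 128.48657472]
 [251.47654724 128.422908  ]]
```

View pics/w11.png

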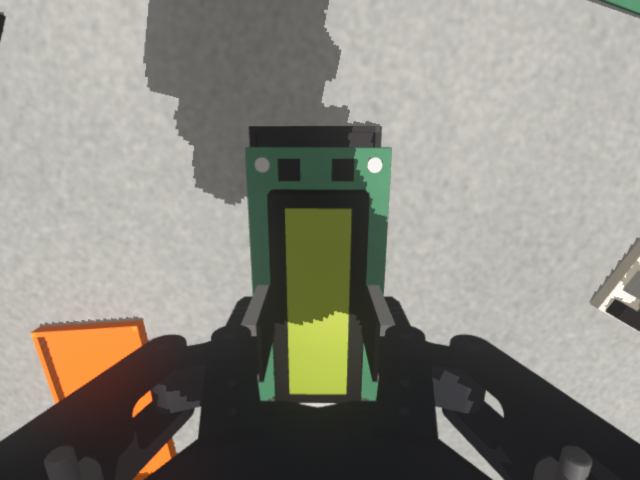

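The large board is over the tray, whose rear rim corners are at (249,126) and (382,126).

```bash
python3 - <<'E'
from h import *
p=shot("wrist")
P=ray(p,[[249,126],[382,126]],.01)[:,:2]*1000; v=P[1]-P[0]; L=np.linalg.norm(v); v/=L; n=np.array([v[1],-v[0]]); n*=np.sign(n[0]); c=P.mean(0)+79*n; y=np.degrees(np.arctan2(n[1],n[0]))
print(L,y,c,go(c[0],c[1],1,y+180))
E
```

```text
86.60992302699562 12.289539959145769 [647.25593017  -2.75755926] (array([-0.5, -0.4, 87.7]), array([ 0. , -0.1, -0.1]))
```

>>> jog_arm(moves=[{"fingers": 0.75, "slide": [-0.5, -0.5, 38], "angular": [0, 0, 0]}, {"fingers": 0.75, "slide": [-0.5, -0.5, 66], "angular": [0, 0, 0]}, {"fingers": 0.75, "slide": [-0.5, -0.5, 80], "angular": [0, 0, 0]}, {"fingers": 0.75, "slide": [-0.5, -0.5, 87], "angular": [0, 0, 0]}, {"fingers": 0.75, "slide": [-0.5, -0.5, 88], "angular": [0, 0, 0]}, {"fingers": 0.75, "slide": [-0.5, -0.5, 88.5], "angular": [0, 0, 0]}, {"fingers": 0.35, "slide": [-0.5, -0.5, 88.5], "angular": [0, 0, 0]}, {"fingers": 0.35, "slide": [-0.5, -0.5, 88.5], "angular": [0, 0, 0]}, {"fingers": 0.35, "slide": [-0.5, -0.5, 88.5], "angular": [0, 0, 0]}, {"fingers": 0.35, "slide": [-0.5, -0.5, 75], "angular": [0, 0, 0]}])

```text
clock: 28.92
tcp_pos: [0.6466, -0.0019, 0.0118]
orientation: [-0.002, -0.107, 0.994, 0.0]
wrist_force: [-0.6, 0.4, -1.6]
finger_gap: 0.0556
grip_force: 0.0
```

>>> jog_arm(moves=[{"fingers": 0.35, "slide": [0, 0, -30], "angular": [0, 0, 0]}, {"fingers": 0.2, "slide": [0, 0, -65], "angular": [0, 0, 0]}, {"fingers": 0.2, "slide": [0, 0, -105], "angular": [0, 0, 0]}, {"fingers": 0.2, "slide": [0, 0, -115], "angular": [0, 0, 0]}, {"fingers": 0.2, "slide": [0, 0, -115], "angular": [0, 0, 0]}, {"fingers": 0.2, "slide": [0, 0, -115], "angular": [0, 0, 0]}])

```text
clock: 29.42
tcp_pos: [0.6492, -0.002, 0.1298]
orientation: [0.001, -0.107, 0.994, -0.0]
wrist_force: [-0.8, 0.4, -1.1]
finger_gap: 0.0683
grip_force: 0.0
```

```bash
python3 - <<'E'
from h import *
s=get_state(); print(s["clock"],s["tcp_pos"],s["joint_pos"].round(2)); p=shot("wrist"); save(p,"w12.png")
q=proj(p,[[.647,-.002,.012]])[0]; print(q,fit(p,q,.012,"green",200))
o=np.array([597.3,285.2]); a=np.radians(-16.2); ex=np.array([np.cos(a),np.sin(a)]); ey=np.array([-ex[1],ex[0]])
p=shot("scene"); q=proj(p,[[.5973,.2852,.02]])[0]; print("small",fit(p,q,.019,"green",30))
k=p["color"][150:350,220:430]; cv2.imwrite("pics/end.png",cv2.resize(k,(630,600),interpolation=cv2.INTER_CUBIC)[:,:,::-1])
E
```

```text
29.4167 [ 0.64917869 -0.001989    0.12976329] [-0.13  0.49  0.1   1.18 -0.   -0.34]
[317.28719892 225.72064946] [647.6  -2.  132.8  60.4  12.2]
small [599.7 287.9  53.   46.8  74.1]
```

View pics/end.png

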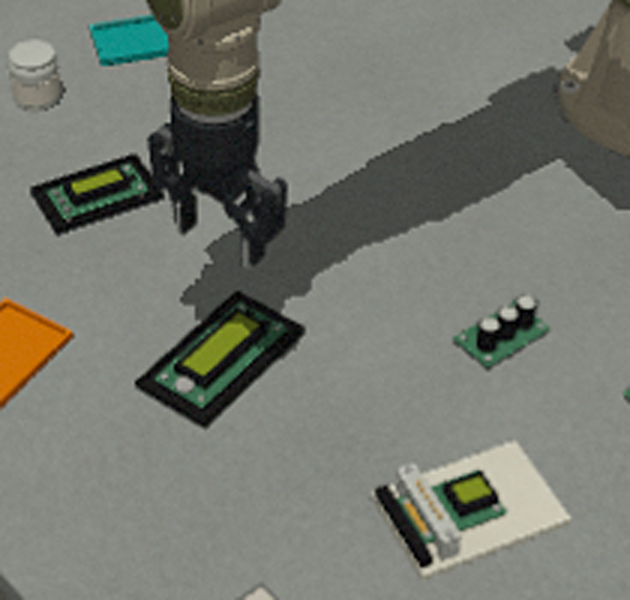

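The final view shows the medium board in the shorter tray (97,190), the large board in the longer tray (220,350) and the small board home under the beam (450,500). The gripper is clear of everything.

```bash
python3 -c "
from workcell import *
print(hand_in())"
```

```text
the job is handed in; nothing more can be done
None
```

The job is handed in, with no verdict returned: the last camera check showed the small board home under the beam, the medium and large boards flat and centred in their trays within about 2 mm, and the robot touching nothing.

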